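# Lock the shaker's flask tray with its ball-lock pin

## Robot

A 6-joint arm with a two-finger parallel gripper is mounted at the origin on the work surface. World frame = base frame: x ahead of the robot, y to its left, z up, the work surface at z = 0. Lengths are in m, angles in rad, forces in N, time in s.
With the tool pointing down it reaches from about 0.275 to 0.75 m from the base axis. Payload 10.2 kg.
Tool frame: the origin (TCP) lies between the finger pads; the fingertips stand 19 mm ahead of it and the grasp point (between the pads) is the TCP; z points along the fingers, y is the line along which they close (so a half turn about z gives the same grasp; the last joint's range is limited). The gripper opens to 88 mm and grips with 3 to 60 N. Pads are 18 mm wide; open, the fingers measure 123 mm over their backs; the gripper's body (75 mm by 187 mm) begins 45 mm behind the grasp point.
Start: joints at [1.099, 0.313, 1.498, -0, 1.331, -0.223], TCP at [0.129, 0.509, 0.258] pointing down, gripper open.
Joint ranges: [-2.94, 2.94], [-0.97, 2.17], [0.19, 2.56], [-1.23, 4.37], [0.02, 3.11], [-2.88, 2.88]. Speed limits (rad/s): [2.39, 2.39, 3.01, 3.14, 3.14, 3.14].

## Interface

Orientations are given as a unit quaternion [w, x, y, z].
In Python, from plant import goto, movel, goto_joints, set_gripper, pause, solve_ik, get_state, camera, MotionError, finish_job gives the robot as it stands. The module is installed in compiled form; this text tells all that it offers. Calls block until the motion is done:
- goto(position, orientation): joint-space move of the TCP to a pose.
- movel(position, v=0.15, rot=None, f_stop=None): straight line of the TCP; rot=None keeps the orientation; v is the mean speed in m/s. With f_stop (N) it stops when the force on the tool has changed by that much, and returns True; else False.
- goto_joints(angles): joint-space move.
- set_gripper(opening, strength=None): opening from 0.0 (shut) to 1.0 (fully open); strength is the grip in N (None keeps the last); returns when the fingers have stopped.
- pause(seconds).
- solve_ik(position, orientation): joint angles nearest the present ones, or None.
- get_state(): the state.
- camera(name): name is "side" or "top" or "wrist"; returns a dict with "frame" (420x560x3 uint8, red, green, blue), "z_map" (420x560 float32, m along the optical axis (not along the pixel's ray), 0 where there is no reading), "fx", "fy", "cx", "cy" (pixels), "distortion" ([k1, k2, p1, p2, k3] as OpenCV has them; the pictures are not rectified), "cam_to_world" (4x4, takes a point from camera to world coordinates); the wrist camera has in their place "T_tool_cam" (4x4, takes a point from camera to tool coordinates, whose origin is the TCP and whose axes are the flange's). Camera axes: x right, y down, z forward; pixel columns grow to the right and rows downward; lengths in m; the calibration is good to about 2 mm. A picture is of the moment at which its call begins: read the wrist's pose just before it.
A pose or a line that the arm cannot do raises MotionError and nothing moves.
- finish_job(): hands the job in; it is judged then, once.
The state is a dict: "time_s": time; "joint_positions": joint angles; "qd": joint speeds; "tau": joint torques, N m; "ee_pos": TCP position; "eef_rot": TCP orientation; "force": force on the tool from outside, world axes, zero at the start; "wrist_torque": the same for the moment, N m; "width": opening from 0.0 (shut) to 1.0 (fully open); "finger_force": force on a finger pad.
Only numpy, scipy, OpenCV 4.12 (cv2) and the standard library are available. Lean on these libraries where they do the work, as an engineer would, in place of code of your own. Each camera call takes 0.05 s, during which the arm holds its last target. There are 200 camera calls.

## Task

Push the orbital shaker's flask tray fully home and lock it with the ball-lock pin from the parking block: holding the pin's red thumb button in, put the pin through the lock's aligned holes until its collar is against the lock, and let the button spring out. Then tug the pin lightly by its black disc, without pressing the button, to check that it holds, and leave it locked. Do not force the pin anywhere, and leave the tube rack, bottle and tip box alone.

Things in the scene. Friction and masses are not known exactly. Their poses are not given: they have to be found in the camera images.
- shaker: White bench-top orbital shaker, 300 x 280 x 80 mm, fixed to the bench. Origin under its middle, x to its rear, y to its left as seen from its front, z up. On it a slide-in flask tray, 125 mm high: empty clamps to 177 mm up, and in the rear row three flasks, 274 mm up, centres 227 mm behind the push bar's face. The tray lock sticks out at the middle of the front.
- tang_slot (a point): Middle of the slot (along y, 13.2 mm wide, 33 mm high) in the tray's 10 mm tang, shaker's axes; moves with the tray. With the tray home it is 195 mm ahead of the shaker's origin, 100 mm up, between the two fixed cheeks of the lock, whose 13.2 mm holes then line up with it. Cheeks: 10 mm thick, 46 mm long, top 22 mm above their holes; the pin may go in from either side, both are free.
- lock_nominal (a point): Nominal middle of the lock's holes, fixed to the shaker, shaker's axes, 38 mm ahead of the home push bar. The lock's bracket is bolted in slots and was set by hand: its real holes lie up to 9 mm higher or lower than this and the whole lock up to 3 mm to either side (y), so feel for them. Outer faces of the cheeks: 19 mm to either side of the lock's real middle.
- tray (a joint): How far the flask tray is drawn out towards the front (-x of the shaker): 0 = fully home on its stop, 0.03 to 0.065 m at the start. It slides on rails with 3 to 5 N of friction and stays where it is left.
- tray_lip (a point): Middle of the front face of the blue push bar along the tray's front lip, 149 mm above the bench; moves with the tray, shaker's axes. The bar is 200 mm long in y, 12 mm high; closed fingers can push it to +x anywhere. 60 mm or more to a side of the middle the lock and tang (tops 18 mm or more below the bar's centre) are well clear.
- park_hole (a point): Middle of the hole (along y, 13.2 mm) of the white parking block, fixed to the bench: 60 mm above the bench, block 60 x 38 x 85 mm. At the start the pin is parked in it, tip to +y, its collar at the block, its balls locked behind it, its disc resting on a ledge: it comes out (to -y) only with its button held in.
- pin_disc (a point): Ball-lock pin: middle of its black finger disc (60 mm wide, 7 mm thick), on the pin's axis. Pin level along its own y, tip to +y, z up; 0.15 kg. Red thumb button behind the disc: 44 mm wide cap, y = -11.5 to -19.5 mm when out. Ahead of the disc a free neck, 10 mm wide, 32 mm long, then a 22 mm collar. Squeeze from above: a finger behind the cap, one on the disc over the neck, tips 7-12 mm over the axis.
- pin_collar (a point): The pin's axis at the inner face of its collar, 40.5 mm ahead of the disc's middle, pin's axes. Seated, it lies 19 mm from the real middle of the lock. From here to the tip: shank 12 mm wide, 50.5 mm long, and a 1.5 mm nose tapering to 9.8 mm. Two balls 40 to 45 mm ahead stand out 2.5 mm while the button is out; a locked pin can slide back 2 mm at most.
- pin_button (a joint): How far the thumb button is pressed: 0 = out (balls out, locked), 0.006 m = fully in (balls in; they clear the holes from about 0.005). Its spring pushes with 3.5 N when out, 7.7 N when in. Disc and button measure 23 mm over all when out, 17 mm when in. Squeeze with 20 to 40 N to carry the pin.
- ball_a: One of the pin's two locking balls, on the side of the pin's +z; origin on the pin's axis, 42.5 mm ahead of the collar's inner face.
- ball_b: The other locking ball, opposite. When a locked pin is pulled, the balls bear on the far cheek and hold it.
- rack: Bystander: blue tube rack, 80 x 140 x 52 mm with its tubes. Origin under its middle.
- media: Bystander: glass media bottle with a blue cap, 86 mm wide, 180 mm high. Origin under its middle.
- tips: Bystander: pipette tip box, orange with a clear lid, 92 x 127 x 81 mm. Origin under its middle.
Things that resemble listed ones, but are neither listed nor needed, are in the scene too. There is more than one size of the part that bears pin_disc; the job needs the largest.

How it is judged:
On the way, in this order (a step that is already met when the one before it is completed fails the run):
1. the tray is pushed fully home (value of joint tray below 0.002 m), for 0.2 s.
2. the pin is through the lock, its button held in (value of joint pin_button above 0.004 m and (y of pin_collar in the frame of shaker between -0.0245 and -0.0145 m or y of pin_collar in the frame of shaker between 0.0145 and 0.0245 m) and x of pin_collar in the frame of shaker between -0.198 and -0.192 m and z of pin_collar in the frame of shaker between 0.0885 and 0.1115 m and angle between the y axis of pin_collar and the y axis of shaker, either way round below 0.08 rad), for 0.1 s.
3. with its button out, the pin is tugged by hand and its balls hold it (value of joint pin_button below 0.0015 m and (y of pin_collar in the frame of shaker between -0.0245 and -0.0145 m or y of pin_collar in the frame of shaker between 0.0145 and 0.0245 m) and contact force between the fingers and pin above 2.5 N and contact force between any of ball_a, ball_b and shaker above 1.5 N), for 0.05 s.
At the end, for the whole second after the job is handed in: The tray is within 3 mm of home; the pin is through the lock right up to its collar (within 2 mm of it), held by its balls, its button out to within 1.5 mm, and it lies still; the robot touches nothing (value of joint tray below 0.003 m and value of joint pin_button below 0.0015 m and (y of pin_collar in the frame of shaker between -0.0245 and -0.0145 m or y of pin_collar in the frame of shaker between 0.0145 and 0.0245 m) and x of pin_collar in the frame of shaker between -0.198 and -0.192 m and z of pin_collar in the frame of shaker between 0.0885 and 0.1115 m and angle between the y axis of pin_collar and the y axis of shaker, either way round below 0.08 rad and linear speed of pin below 0.02 m/s).
It fails at once if the pin is forced against the lock or the tray with more than 30 N (contact force between pin and shaker above 30 N).
It fails at once if the pin is forced in the parking block with more than 30 N (contact force between pin and park above 30 N).
It fails at once if the rack, bottle or tip box is moved by more than 15 mm (distance of any of rack, media, tips from where it was at the start of the episode above 0.015 m).
It also fails if it takes over 72 s, if anything falls off the work surface, if the arm or the gripper's body presses on something with over 40 N, if the wrist force passes 120 N, or if a joint passes its speed limit or range.

## Working session

There is one attempt and no reset: what is moved stays moved. The work goes in short steps, each a Python script; the robot and the scene stay as the last script left them, time stands still between calls to the robot, and variables do not carry over. Pictures are saved under pics/ and viewed, at most 10 in all, crops included, and the job is handed in when it is done.

```bash
mkdir -p pics; ls; cat > h.py <<'E'
import numpy as np, cv2
from plant import *
from scipy.spatial.transform import Rotation as R
def Rq(q): return R.from_quat([q[1],q[2],q[3],q[0]])
def qR(r): x,y,z,w=r.as_quat(); return [w,x,y,z]
def cloud(c,st=None):
    """HxWx3 world points, nan where none"""
    z=c["z_map"]; h,w=z.shape
    K=np.array([[c["fx"],0,c["cx"]],[0,c["fy"],c["cy"]],[0,0,1.]])
    u,v=np.meshgrid(np.arange(w),np.arange(h))
    p=cv2.undistortPoints(np.stack([u,v],-1).reshape(-1,1,2).astype(float),K,np.array(c["distortion"],float)).reshape(h,w,2)
    P=np.dstack([p[...,0]*z,p[...,1]*z,z])
    if "cam_to_world" in c: T=np.array(c["cam_to_world"])
    else:
        W=np.eye(4); W[:3,:3]=Rq(st["eef_rot"]).as_matrix(); W[:3,3]=st["ee_pos"]; T=W@np.array(c["T_tool_cam"])
    P=P@T[:3,:3].T+T[:3,3]; P[z<=0]=np.nan
    return P
def snap(name,f):
    st=get_state(); c=camera(name); P=cloud(c,st); cv2.imwrite(f"pics/{f}.png",c["frame"][...,::-1]); np.save(f"pics/{f}.npy",P); return c,P
def down(yaw):
    "tool down, tool y axis (closing line) at angle yaw from world x"
    y=np.array([np.cos(yaw),np.sin(yaw),0]); z=np.array([0,0,-1.]); x=np.cross(y,z)
    return qR(R.from_matrix(np.stack([x,y,z],1)))
E
python3 - <<'E'
from h import *
s=get_state(); print(s)
for n in("top","side"):
    c,P=snap(n,n+"0"); print(n,np.array(c["cam_to_world"]).round(3).tolist(),c["fx"])
a=cv2.imread("pics/top0.png");b=cv2.imread("pics/side0.png")
E
```

```text
pics
{'time_s': 0.0, 'joint_positions': array([ 1.09859391e+00,  3.13448538e-01,  1.49844052e+00, -1.11825620e-05,
        1.33098405e+00, -2.23397835e-01]), 'qd': array([ 0.00049267, -0.00260338,  0.00013633, -0.00024891,  0.00207443,
       -0.00081592]), 'tau': array([-1.35000550e-04, -4.02212012e+01, -2.52268338e+01,  6.94041559e-02,
        3.53008078e-02, -1.10059041e-04]), 'ee_pos': array([0.12918856, 0.50862793, 0.25716051]), 'eef_rot': array([-2.13102267e-04,  1.24080320e-01,  9.92271971e-01, -6.03740435e-04]), 'force': array([ 0.08881429,  0.01515773, -0.97040662]), 'wrist_torque': array([-0.01848095,  0.05893854, -0.08987934]), 'finger_force': 0.0, 'width': 0.9989042058192052}
top [[0.018, -0.991, 0.133, 0.344], [-1.0, -0.02, -0.007, 0.05], [0.01, -0.133, -0.991, 1.547], [0.0, 0.0, 0.0, 1.0]] 529.2260510373136
side [[-0.955, -0.208, 0.21, 0.272], [-0.295, 0.647, -0.703, 0.88], [0.01, -0.734, -0.679, 0.915], [0.0, 0.0, 0.0, 1.0]] 450.72865199923785
```

View pics/top0.png

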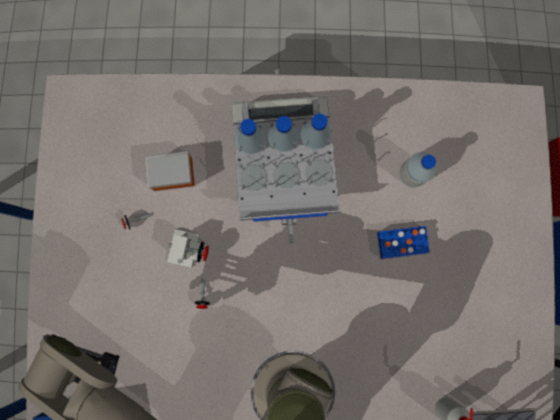

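View pics/side0.png

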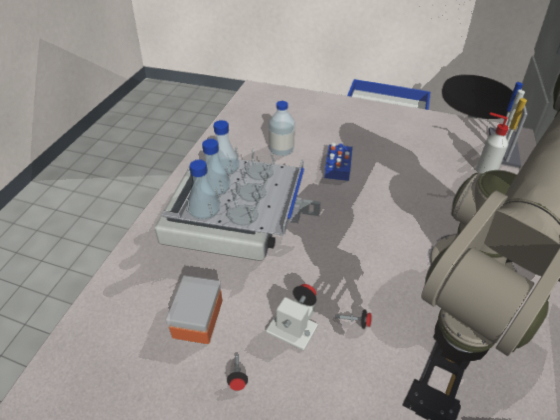

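Top view: shaker (287,165), push bar (290,217), lock (291,232). There are three candidate pins: one in the white parking block with its disc at (203,253), and loose ones at (125,222) and (202,300). The parked one fits the description. I'll confirm that with a crop and its measured size.

```bash
python3 - <<'E'
from h import *
a=cv2.imread("pics/top0.png");b=cv2.imread("pics/side0.png")
A=cv2.resize(a[195:315,100:230],None,fx=3,fy=3,interpolation=2);B=cv2.resize(b[275:395,215:385],None,fx=2.4,fy=2.4,interpolation=2)
h=max(A.shape[0],B.shape[0]);pad=lambda i:cv2.copyMakeBorder(i,0,h-i.shape[0],0,0,0)
cv2.imwrite("pics/crop.png",np.hstack([pad(A),pad(B)]))
def rect(n,m):
    p=m[np.isfinite(m).all(1)]; r=cv2.minAreaRect(p[:,:2].astype(np.float32)); print(n,len(p),"xy",np.round(r[0],4),"sz",np.round(r[1],4),"ang",round(r[2],1),"z",np.percentile(p[:,2],[1,50,99]).round(4))
for n in("top","side"):
    P=np.load(f"pics/{n}0.npy"); I=cv2.imread(f"pics/{n}0.png"); hsv=cv2.cvtColor(I,cv2.COLOR_BGR2HSV)
    red=((hsv[...,0]<8)|(hsv[...,0]>172))&(hsv[...,1]>150)&(hsv[...,2]>60)&(P[...,2]>0.005)&(P[...,2]<.12)
    k,l,s,_=cv2.connectedComponentsWithStats(red.astype(np.uint8))
    for i in range(1,k):
        if s[i,4]>15: print(s[i]);rect(n+" red",P[l==i])
    blue=(hsv[...,0]>105)&(hsv[...,0]<130)&(hsv[...,1]>150)&(P[...,2]>.138)&(P[...,2]<.16)&(P[...,0]<.6)
    rect(n+" bar",P[blue])
    # block white & shaker base
    z=P[...,2]; x=P[...,0];y=P[...,1]
    rect(n+" blocktop",P[(z>.08)&(z<.092)&(y>.15)&(y<.32)&(x<.5)&(x>.25)&(hsv[...,1]<60)])
    rect(n+" shakertop",P[(z>.072)&(z<.086)&(y>-.15)&(y<.22)&(x>.4)&(x<.85)])
    rect(n+" lock", P[(z>.09)&(z<.135)&(y>-.05)&(y<.15)&(x<.46)&(x>.3)])
E
```

```text
[203 246   5  14  47]
top red 47 xy [0.3946 0.2506] sz [0.0081 0.0378] ang 78.9 z [0.0571 0.0764 0.0874]
[197 304  10   4  30]
top red 30 xy [0.2439 0.2616] sz [0.0262 0.008 ] ang 87.7 z [0.0147 0.0375 0.0444]
top bar 135 xy [0.4908 0.0191] sz [0.0055 0.1936] ang 5.6 z [0.148  0.1547 0.1596]
top blocktop 136 xy [0.406  0.2916] sz [0.0578 0.0591] ang 88.4 z [0.0807 0.0856 0.0914]
top shakertop 846 xy [0.6484 0.0343] sz [0.3918 0.2775] ang 5.6 z [0.0724 0.0794 0.0857]
top lock 52 xy [0.4432 0.0151] sz [0.0329 0.0099] ang 5.8 z [0.1004 0.1233 0.1301]
[303 284  13  10  38]
side red 38 xy [0.3913 0.255 ] sz [0.0087 0.0298] ang 80.5 z [0.0644 0.078  0.0823]
[367 314   4  12  38]
side red 38 xy [0.2443 0.2672] sz [0.0266 0.0094] ang 85.2 z [0.0186 0.035  0.0423]
[230 379  15  11 131]
side red 131 xy [0.4764 0.5031] sz [0.0289 0.0116] ang 22.4 z [0.0146 0.0286 0.0416]
side bar 105 xy [ 0.2378 -0.3139] sz [0.9893 0.1298] ang 53.2 z [0.1396 0.1548 0.1593]
side blocktop 175 xy [0.4081 0.2913] sz [0.0574 0.0593] ang 89.3 z [0.0805 0.0847 0.0901]
side shakertop 1663 xy [0.6557 0.0976] sz [0.2371 0.4242] ang 81.4 z [0.0724 0.0796 0.0855]
side lock 107 xy [0.4446 0.0163] sz [0.0328 0.0167] ang 12.8 z [0.0902 0.1144 0.125 ]
```

View pics/crop.png

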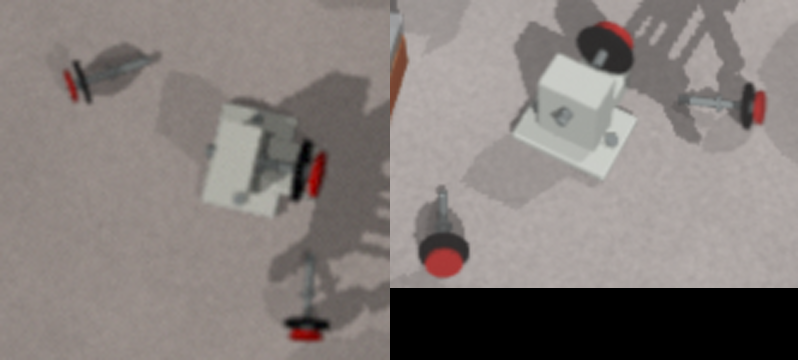

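The crop confirms it. The parked pin's cap measures about 38-44 mm against about 27 mm for the two loose pins, so it is the largest. The shaker's yaw is about 5.6° and the pin's about -11°. Next I push the tray home, then look at the lock and pin from close by.

```bash
cat >> h.py <<'E'
YS=np.radians(5.6); ex=np.array([np.cos(YS),np.sin(YS),0]); ey=np.array([-np.sin(YS),np.cos(YS),0]); ez=np.array([0,0,1.])
E
python3 - <<'E'
from h import *
q=down(np.pi/2+YS)
face=np.array([.487,.0187,0])
p=face+.06*ey-.045*ex
set_gripper(0.0,20)
goto(list(p+.30*ez),q)
movel(list(p+.165*ez),v=.2)
r=movel(list(p+.14*ex+.165*ez),v=.05,f_stop=16)
s=get_state();print(r,s["ee_pos"],s["force"],s["time_s"])
print("tip travel past old face",np.dot(s["ee_pos"]-face,ex))
pause(.3);s=get_state();print(s["force"],np.dot(s["ee_pos"]-face,ex))
b=s["ee_pos"]-.03*ex
movel(list(b),v=.15)
movel(list(b*[1,1,0]+.3*ez),v=.25)
set_gripper(1.0)
# look at the lock from above-front
L=face+.02*ex
goto(list(L-.06*ex+.36*ez),q)
c,P=snap("wrist","w1"); print(np.array(c["T_tool_cam"]).round(3).tolist(),get_state()["ee_pos"])
c,P=snap("top","top1"); c,P=snap("side","side1")
E
```

```text
True [0.5250962  0.08282751 0.16419634] [-4.56921407 -2.48155155  2.80376707] 5.875
tip travel past old face 0.04417212759989875
[-0.2046678  -0.16748647 -0.1034881 ] 0.04373993941665019
[[-0.001, -0.948, -0.318, 0.083], [1.0, -0.001, -0.001, -0.001], [0.001, -0.318, 0.948, -0.127], [0.0, 0.0, 0.0, 1.0]] [0.44728565 0.01508676 0.35931539]
```

View pics/w1.png

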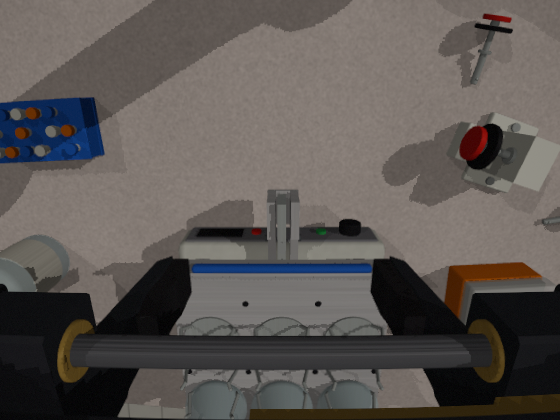

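The wrist view shows the lock at (283,225) between two cheeks, the bar at (282,268), and the parked pin's cap at (475,143). I'll measure these from the depth.

```bash
python3 - <<'E'
from h import *
o=np.array([.487,.0187,0])
def rep(n,m,I=None):
    p=m[np.isfinite(m).all(1)]-o; a=np.stack([p@ex,p@ey,p[:,2]],1)*1000
    print(n,len(a),"pct2/50/98 x,y,z",np.percentile(a,[2,50,98],axis=0).T.round(1).tolist())
P=np.load("pics/w1.npy"); I=cv2.imread("pics/w1.png"); hsv=cv2.cvtColor(I,cv2.COLOR_BGR2HSV)
Z=P[...,2]
blue=(hsv[...,0]>105)&(hsv[...,0]<130)&(hsv[...,1]>150)
m=blue.copy(); m[:255]=0;m[280:]=0;m[:,:185]=0;m[:,380:]=0
rep("bar",P[m]); q=P[m]; q=q[np.isfinite(q).all(1)]; f=np.polyfit(q[:,1],q[:,0],1); print("bar yaw",-np.degrees(np.arctan(f[0])))
sub=np.zeros(Z.shape,bool); sub[185:262,262:303]=1
for lo,hi in((.09,.105),(.105,.113),(.113,.118),(.118,.123),(.123,.128),(.128,.133)): 
    mm=sub&(Z>lo)&(Z<hi)
    if mm.sum()>5: rep(f"lock {lo}-{hi}",P[mm])
row=205; print("row",[(u,round(float(Z[row,u]),3)) for u in range(262,304,2)])
for row in (195,205,215,230): print(row,(np.dot(P[row,262:304:3]-o,ey)*1000).round(0),(Z[row,262:304:3]*1000).round(0))
body=np.zeros(Z.shape,bool); body[225:262,180:385]=1
rep("body top",P[body&(Z>.072)&(Z<.084)])
P=np.load("pics/top1.npy");Z=P[...,2];I=cv2.imread("pics/top1.png"); h2=cv2.cvtColor(I,cv2.COLOR_BGR2HSV)
m=(h2[...,0]>105)&(h2[...,0]<130)&(h2[...,1]>150)&(Z>.138)&(Z<.16)&(P[...,0]<.6); m[:,:230]=0;m[:,350:]=0;rep("bar top",P[m])
# pin in wrist
P=np.load("pics/w1.npy");Z=P[...,2]
red=((hsv[...,0]<8)|(hsv[...,0]>172))&(hsv[...,1]>150); red[:120]=0;red[170:]=0;red[:,:450]=0
q=P[red];q=q[np.isfinite(q).all(1)];q=q[(q[:,2]>.03)&(q[:,2]<.09)];print("cap",len(q),q.mean(0).round(4),q.min(0).round(4),q.max(0).round(4))
E
```

```text
bar 1599 pct2/50/98 x,y,z [[53.7, 56.3, 61.4], [-95.1, -0.4, 92.9], [147.1, 153.6, 155.6]]
bar yaw 5.528061102440866
lock 0.09-0.105 484 pct2/50/98 x,y,z [[-6.7, 54.4, 74.8], [-18.2, 1.0, 20.3], [91.2, 95.2, 104.6]]
lock 0.105-0.113 107 pct2/50/98 x,y,z [[-6.8, -0.5, 34.5], [-17.4, -2.6, 18.3], [105.1, 111.9, 113.0]]
lock 0.113-0.118 731 pct2/50/98 x,y,z [[-6.4, 20.8, 61.9], [-17.8, -1.5, 19.2], [113.1, 114.4, 117.5]]
lock 0.118-0.123 384 pct2/50/98 x,y,z [[-6.3, 18.2, 62.8], [-11.4, -1.4, 14.3], [118.3, 121.7, 122.9]]
lock 0.123-0.128 59 pct2/50/98 x,y,z [[4.7, 62.4, 63.2], [-22.5, -2.6, 21.9], [123.0, 124.2, 125.7]]
row [(262, 0.0), (264, -0.001), (266, -0.001), (268, 0.113), (270, 0.114), (272, 0.113), (274, 0.115), (276, 0.063), (278, 0.122), (280, 0.122), (282, 0.123), (284, 0.122), (286, 0.065), (288, 0.065), (290, 0.094), (292, 0.115), (294, 0.114), (296, 0.114), (298, 0.115), (300, -0.001), (302, -0.0)]
195 [-30. -25. -17. -14. -10.  -7.  -3.   1.   5.   9.  12.  16.  24.  28.] [-0. -0. 85. 84. 84. 64. 83. 84. 63. 65. 84. 84. -0. -1.]
205 [-30. -25. -16. -13.  -9.  -6.  -3.   1.   5.   9.  11.  15.  18.  28.] [  0.  -1. 113. 114. 115. 122. 122. 122.  65.  66. 115. 115. 115.   1.]
215 [-30. -26. -16. -13. -10.  -6.  -3.   1.   5.   9.  11.  15.  18.  29.] [  1.   0. 115. 114. 114. 121. 122. 123.  64.  65. 115. 115. 115.  -0.]
230 [-29. -24. -17. -13. -10.  -6.  -3.   1.   6.  10.  11.  15.  19.  27.] [ 34.  34. 116. 114. 115. 121. 122. 123.  34.  33. 114. 115. 114.  35.]
body top 2828 pct2/50/98 x,y,z [[63.2, 71.7, 82.9], [-129.8, 5.1, 129.5], [72.6, 78.7, 81.1]]
bar top 45 pct2/50/98 x,y,z [[53.4, 57.0, 59.5], [-94.5, -69.8, 95.5], [148.9, 154.5, 159.6]]
cap 710 [0.3956 0.249  0.0649] [0.3748 0.2425 0.0365] [0.4181 0.2681 0.0818]
```

The bar's face is about 54 mm from its old place, and the push stopped on a hard stop. Cheek tops are at about 114.5 mm, so the holes are near z = 92.5 mm, and the lock's middle is about 1 mm to +y. Now a close look over the parked pin.

```bash
python3 - <<'E'
from h import *
set_gripper(36/88)
q=down(np.radians(79)); goto([.397,.262,.20],q)
c,P=snap("wrist","w2"); s=get_state(); print(s["time_s"],s["ee_pos"],s["width"])
I=cv2.imread("pics/w2.png");hsv=cv2.cvtColor(I,cv2.COLOR_BGR2HSV);Z=P[...,2]
near=(abs(P[...,0]-.4)<.06)&(abs(P[...,1]-.27)<.09)
red=((hsv[...,0]<8)|(hsv[...,0]>172))&(hsv[...,1]>140)&(Z>.03)&(Z<.1)&near
blk=(hsv[...,2]<45)&(Z>.02)&(Z<.1)&near&~red
wh=(Z>.08)&(Z<.09)&near&(hsv[...,1]<60)&(hsv[...,2]>80)
for n,m in(("red",red),("blk",blk),("white",wh)):
    p=P[m];r=cv2.minAreaRect(p[:,:2].astype(np.float32));print(n,len(p),np.round(r[0],4),np.round(r[1],4),round(r[2],1),"z",np.percentile(p[:,2],[1,50,99]).round(4))
E
```

```text
11.25 [0.39779183 0.26140738 0.2006591 ] 0.4070656657620261
red 552 [0.3942 0.2515] [0.0078 0.0403] 78.7 z [0.0585 0.0779 0.0817]
blk 664 [0.3965 0.2669] [0.0067 0.0544] 78.9 z [0.0605 0.085  0.0897]
white 3846 [0.4108 0.3254] [0.0385 0.0613] 78.9 z [0.0825 0.0847 0.0861]
```

View pics/w2.png

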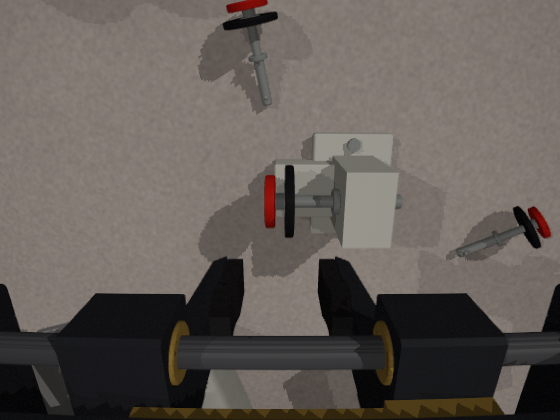

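The view shows the cap at (270,201), the disc at (290,201) and the block at (367,210). Disc and cap are 15.6 mm apart and the angle is 78.9°, all consistent. Grasp now.

```bash
python3 - <<'E'
from h import *
a=np.radians(78.85); py=np.array([np.cos(a),np.sin(a),0]); q=down(a)
d=np.array([.3965,.2669,0]); t=d-.0057*py
goto(list(t+.15*ez),q)
print(movel(list(t+.0875*ez),v=.08,f_stop=8))
set_gripper(0.0,30); pause(.2)
s=get_state();print("grip mm",s["width"]*88,s["finger_force"],s["force"],s["ee_pos"],s["time_s"])
E
```

```text
False
grip mm 16.74862209603876 30.001894719498523 [-0.79394595  0.23176039  5.96436631] [0.39564076 0.26137673 0.08787453] 13.125
```

```bash
python3 - <<'E'
from h import *
a=np.radians(78.85); py=np.array([np.cos(a),np.sin(a),0]); q=down(a)
p=get_state()["ee_pos"]
movel(list(p+.0003*ez),v=.02); s=get_state(); print(s["force"],s["ee_pos"]-p)
p=s["ee_pos"]
print(movel(list(p-.012*py),v=.03,f_stop=10)); s=get_state();print(s["force"],(s["ee_pos"]-p)@py,s["width"]*88)
if (s["ee_pos"]-p)@py<-.011:
    print(movel(list(p-.065*py),v=.08,f_stop=10)); s=get_state();print(s["force"],(s["ee_pos"]-p)@py,s["width"]*88,s["time_s"])
E
```

```text
[-0.99938952  0.0136217   0.51302396] [-1.81074974e-04 -5.20199993e-05  7.03816852e-05]
False
[-0.5154595   0.29954533 -1.17275453] -0.012151280346186106 16.22851752619408
False
[-0.42494017 -0.20049662 -1.60603042] -0.06487570819378818 16.388499177642995 14.7333
```

The pin is out and held with its button in. For a relative calibration, I'll touch the disc rim (radius 30 mm) lightly to the push bar for x, then the shank on the cheek top for z.

```bash
python3 - <<'E'
from h import *
o=np.array([.487,.0187,0]); q=down(np.pi/2+YS)
p=get_state()["ee_pos"]
movel(list(p+.10*ez),v=.25)
goto(list(o-.005*ex-.066*ey+.1785*ez),q)
pause(.2); s=get_state(); print(s["ee_pos"],s["force"])
r=movel(list(o+.045*ex-.066*ey+.1785*ez),v=.03,f_stop=3.5)
s=get_state(); w=s["ee_pos"]-o; print("bar touch",r,w@ex,w@ey,w[2],s["force"],s["width"]*88)
x=w@ex
t=lambda X,Y,Z: list(o+X*ex+Y*ey+Z*ez)
movel(t(x-.008,-.066,.1785),v=.08)
movel(t(x-.008,-.106,.160),v=.15)
pause(.2)
r=movel(t(x-.008,-.106,.138),v=.02,f_stop=2.5)
s=get_state(); w=s["ee_pos"]-o; print("cheek touch",r,w@ex,w@ey,w[2],s["force"],s["width"]*88,s["time_s"])
E
```

```text
[ 0.48837518 -0.04647335  0.17851865] [-0.18343774 -0.73695688 -1.35148477]
bar touch True 0.02219200872805666 -0.06587524152871277 0.1777597865408565 [-1.57535162 -0.39966724 -1.59901357] 16.80984345152542
cheek touch False 0.014262640351074165 -0.10604767091095874 0.13813077672197824 [-0.08004294 -0.87505398 -0.86080784] 16.95610041540412 19.6417
```

```bash
python3 - <<'E'
from h import *
c,P=snap("wrist","w3"); c2,P2=snap("side","side3")
a=cv2.imread("pics/w3.png"); b=cv2.imread("pics/side3.png")
cv2.imwrite("pics/c3.png",np.hstack([cv2.resize(a,(480,360)),cv2.resize(b[160:260,240:340],(320,320),interpolation=2)[:, :].copy() if 0 else cv2.copyMakeBorder(cv2.resize(b[160:260,240:340],(320,320),interpolation=2),0,40,0,0,0)]))
E
```

```text
(no output)
```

View pics/c3.png

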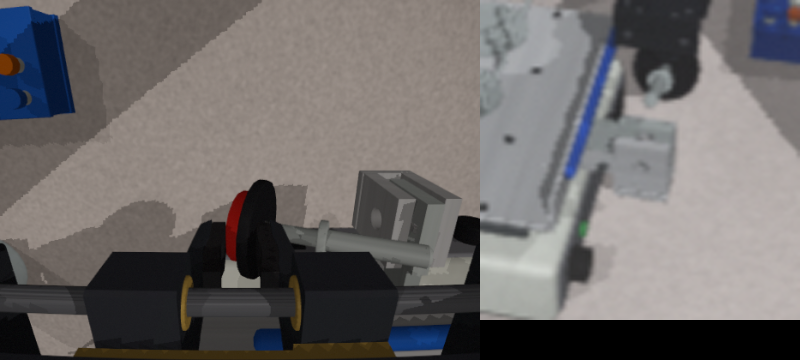

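The pin has turned in the grip: the shank runs from (285,230) to (430,255) instead of level. I'll measure its axis from the depth.

```bash
cat >> h.py <<'E'
def pinaxis(P,img,verbose=True):
    """fit shank (grey) points: returns in shaker axes about TCP: yaw err, pitch (tip up +)"""
    o=np.array([.487,.0187,0]); s=get_state(); t=s["ee_pos"]
    D=P-t; A=np.dstack([D@ex,D@ey,D[...,2]])*1000
    return A
E
python3 - <<'E'
from h import *
P=np.load("pics/w3.npy"); I=cv2.imread("pics/w3.png"); A=pinaxis(P,I)
# shank in full-res pixels: scale 560/480
def g(m,n):
    a=A[m]; a=a[np.isfinite(a).all(1)]; print(n,len(a),np.percentile(a,[2,50,98],axis=0).T.round(1).tolist()); return a
k=560/480
for u in range(385,510,10):
    col=A[:,u]; ok=np.isfinite(col).all(1)&(abs(col[:,0])<35)&(col[:,2]>-40)&(col[:,2]<5)&(np.arange(420)>250)&(np.arange(420)<310)
    r=np.where(ok)[0]
    if len(r)>3:
        i=r[np.argmax(col[r,2])]; print(u,"rows",r[0],r[-1],"ridge xyz",col[i].round(1),"x range",col[r,0].min().round(1),col[r,0].max().round(1))
hsv=cv2.cvtColor(I,cv2.COLOR_BGR2HSV)
red=((hsv[...,0]<8)|(hsv[...,0]>172))&(hsv[...,1]>140)&(np.abs(A[...,0])<40)
g(red,"red")
E
```

```text
385 rows 268 293 ridge xyz [  1.5  46.9 -10.9] x range -5.1 5.6
395 rows 270 293 ridge xyz [ 1.8 51.3 -9.6] x range -5.3 4.2
405 rows 271 293 ridge xyz [-0.3 54.8 -7.1] x range -4.8 2.5
415 rows 273 293 ridge xyz [ 1.7 59.5 -6.8] x range -5.2 1.7
425 rows 275 293 ridge xyz [ 0.2 63.3 -5.1] x range -5.2 1.0
435 rows 276 298 ridge xyz [ 0.4 67.  -3. ] x range -4.9 2.6
445 rows 251 307 ridge xyz [ 1.2 71.1 -1.7] x range -5.2 25.1
455 rows 251 309 ridge xyz [-1.3 74.4 -0. ] x range -8.7 22.4
465 rows 251 309 ridge xyz [ 0.5 78.6  1.2] x range -11.0 23.2
475 rows 251 309 ridge xyz [ 2.8 82.5  3.1] x range -10.8 22.4
485 rows 251 309 ridge xyz [ 2.2 86.2  4.2] x range -11.0 4.7
495 rows 251 308 ridge xyz [ 2.4 90.4  4.8] x range -14.2 3.7
505 rows 251 308 ridge xyz [  1.6 107.4 -15.2] x range -14.2 22.5
red 1049 [[-20.1, -8.6, 14.3], [-9.9, -5.6, 0.7], [-36.2, -18.9, -7.5]]
```

```bash
python3 - <<'E'
from h import *
s=get_state(); print("rot dev deg",np.degrees((Rq(s["eef_rot"])*Rq(down(np.pi/2+YS)).inv()).as_rotvec()).round(2), s["ee_pos"])
c,P=snap("wrist","w4"); I=cv2.imread("pics/w4.png"); A=pinaxis(P,I); hsv=cv2.cvtColor(I,cv2.COLOR_BGR2HSV)
A=np.where(np.isfinite(A),A,999)
red=((hsv[...,0]<8)|(hsv[...,0]>172))&(hsv[...,1]>140)&(np.abs(A[...,0])<40)
# disc black: left of shank, right of red
ys,xs=np.where(red); print("red px",xs.min(),xs.max(),ys.min(),ys.max())
for nm,m in(("red",red),):
    for r in range(ys.min(),ys.max(),8):
        u=np.where(m[r])[0]
        if len(u)>1: print(r,"L",A[r,u[0]+1].round(1),"R",A[r,u[-1]-1].round(1), "disc+:",[A[r,u[-1]+k].round(0).tolist() for k in (6,14,22)])
crop=cv2.resize(I[190:340,210:530],None,fx=2.4,fy=2.4,interpolation=2); cv2.imwrite("pics/c4.png",crop)
E
```

```text
rot dev deg [0.02 0.12 0.01] [ 0.51151772 -0.08541915  0.13812893]
red px 263 289 223 304
223 L [-19.8   0.3 -40.2] R [-19.1   2.4 -41.9] disc+: [[-26.0, 5.0, -23.0], [-26.0, 9.0, -25.0], [-22.0, 14.0, -35.0]]
231 L [-19.1  -4.3 -30.8] R [-19.7   0.7 -29.3] disc+: [[-24.0, 4.0, -19.0], [-24.0, 7.0, -19.0], [-19.0, 12.0, -31.0]]
239 L [-16.8  -6.1 -26.1] R [-17.2  -0.8 -25.2] disc+: [[-22.0, 2.0, -14.0], [-22.0, 6.0, -15.0], [-16.0, 10.0, -27.0]]
247 L [-13.8  -7.5 -23.4] R [-14.2  -1.8 -22.4] disc+: [[-18.0, 1.0, -14.0], [-18.0, 5.0, -13.0], [-14.0, 9.0, -24.0]]
255 L [-10.9  -8.4 -20.7] R [-11.2  -2.7 -20. ] disc+: [[-16.0, 0.0, -11.0], [-17.0, 4.0, -9.0], [-11.0, 8.0, -21.0]]
263 L [ -7.6  -8.9 -18.7] R [ -7.9  -3.7 -18.1] disc+: [[-13.0, -0.0, -9.0], [-13.0, 3.0, -9.0], [-9.0, 7.0, -16.0]]
271 L [ -3.7  -9.4 -18. ] R [ -5.3  -4.1 -15.2] disc+: [[-10.0, -1.0, -7.0], [-10.0, 3.0, -7.0], [-4.0, 7.0, -17.0]]
279 L [ -0.3  -9.4 -16.4] R [ -1.   -4.6 -15.2] disc+: [[-7.0, -1.0, -5.0], [-7.0, 2.0, -5.0], [-1.0, 6.0, -15.0]]
287 L [  4.1  -9.5 -16.6] R [  3.8  -4.7 -16. ] disc+: [[-2.0, -1.0, -6.0], [-3.0, 2.0, -5.0], [4.0, 6.0, -16.0]]
295 L [  9.8  -9.2 -18.4] R [  8.9  -4.7 -17. ] disc+: [[2.0, -1.0, -6.0], [1.0, 2.0, -5.0], [8.0, 6.0, -16.0]]
303 L [ 16.7  -6.4 -21.9] R [ 16.4  -4.8 -21.5] disc+: [[5.0, -1.0, -5.0], [6.0, 2.0, -6.0], [13.0, 6.0, -16.0]]
```

View pics/c4.png

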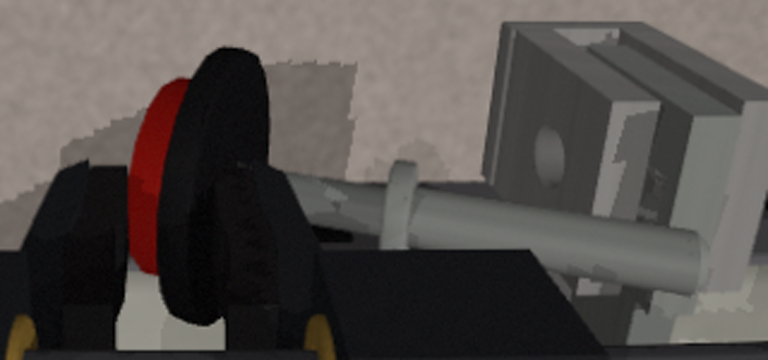

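The pin has slipped down about 7 mm and tilted about 20° tip-up in the fingers. I can level it in hand: carry the shank over the lock and press the disc's lower front flat against the cheek's outer face, lightly. I'll check the tilt by depth.

```bash
cat >> h.py <<'E'
O=np.array([.487,.0187,0])
def t(X,Y,Z): return list(O+X*ex+Y*ey+Z*ez)
def here():
    s=get_state(); w=s["ee_pos"]-O; return np.array([w@ex,w@ey,w[2]]),s
def meas(f,lo=46,hi=88,zlo=-50,zhi=8):
    """pin in tool-centred shaker axes (mm): shank ridge fit, disc/cap tops"""
    c,P=snap("wrist",f); A=pinaxis(P,None); A=np.where(np.isfinite(A),A,999); X,Y,Z=A[...,0],A[...,1],A[...,2]
    I=c["frame"]; hsv=cv2.cvtColor(I,cv2.COLOR_RGB2HSV)
    pts=[]
    for y in range(lo,hi,3):
        m=(abs(Y-y)<1.5)&(abs(X)<12)&(Z>zlo)&(Z<zhi)&(hsv[...,1]<60)
        if m.sum()>8:
            z=Z[m]; k=z>np.percentile(z,80); pts.append((y,np.median(z[k]),np.median(X[m][k]),m.sum()))
    pts=np.array(pts); 
    red=((hsv[...,0]<8)|(hsv[...,0]>172))&(hsv[...,1]>140)&(abs(X)<40)&(abs(Y)<40)
    print("cap top z",np.percentile(Z[red],98).round(1) if red.any() else None)
    if len(pts)>3:
        g=np.polyfit(pts[:,0],pts[:,1],1); gx=np.polyfit(pts[:,0],pts[:,2],1)
        print("tilt up deg",np.degrees(np.arctan(g[0])).round(1),"axis z at y=50",(np.polyval(g,50)-6).round(1),"x@70",np.polyval(gx,70).round(1),"yaw",np.degrees(np.arctan(gx[0])).round(1))
    return pts
E
python3 - <<'E'
from h import *
x=.0142
print(meas("m0").round(1).tolist())
movel(t(x,-.106,.165),v=.1)
movel(t(x,-.055,.165),v=.12,f_stop=10)
r=movel(t(x,-.024,.165),v=.03,f_stop=12)
p,s=here(); print(r,p,s["force"],s["width"]*88)
pts=meas("m1",hi=100,zlo=-45); print(pts.round(1).tolist(),s["time_s"])
I=cv2.imread("pics/m1.png");cv2.imwrite("pics/m1c.png",cv2.resize(I[170:350,200:560],None,fx=2,fy=2))
E
```

```text
cap top z -7.2
tilt up deg 21.4 axis z at y=50 -16.2 x@70 0.3 yaw 0.0
[[46.0, -11.7, 0.9, 190.0], [49.0, -10.7, 0.8, 192.0], [52.0, -9.3, 0.2, 167.0], [55.0, -8.2, 0.4, 170.0], [58.0, -7.0, 0.1, 160.0], [61.0, -5.9, -0.4, 153.0], [64.0, -4.8, -0.7, 142.0], [67.0, -3.5, -0.0, 157.0], [70.0, -2.4, 0.4, 203.0], [73.0, -1.1, 0.5, 200.0], [76.0, -0.0, 0.4, 213.0], [79.0, 1.1, 0.8, 215.0], [82.0, 2.5, 0.8, 229.0], [85.0, 3.6, 0.3, 213.0]]
False [ 0.01466217 -0.02498518  0.16569469] [ 0.57131461 -9.07054639  2.45178909] 15.770703479515154
cap top z -16.0
tilt up deg 0.4 axis z at y=50 -38.0 x@70 1.0 yaw 0.7
[[46.0, -32.1, 0.6, 108.0], [49.0, -32.0, 0.6, 126.0], [52.0, -32.2, 0.8, 132.0], [55.0, -32.0, 0.4, 127.0], [58.0, -31.9, 0.8, 134.0], [61.0, -31.8, 0.8, 131.0], [64.0, -31.7, 1.3, 131.0], [67.0, -32.1, 1.3, 126.0], [70.0, -31.9, 1.4, 127.0], [73.0, -32.0, 1.4, 127.0], [76.0, -31.7, 1.2, 132.0], [79.0, -31.9, 1.2, 125.0], [82.0, -31.7, 1.4, 126.0], [85.0, -31.9, 0.7, 128.0], [88.0, -31.6, 1.4, 129.0], [91.0, -31.9, 1.1, 124.0], [94.0, -31.9, 1.1, 88.0]] 22.0167
```

View pics/m1c.png

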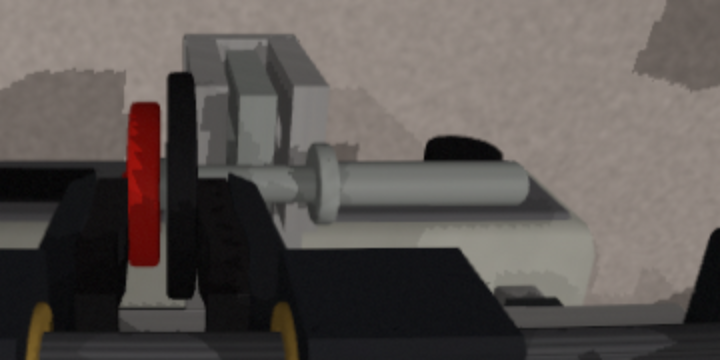

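The pin is level now (0.4°), with its axis 38 mm below the TCP. The grip is shallow, so while the disc is flush on the cheek and the shank rests on the tang, I'll ease the grip and slide the fingers about 8 mm deeper.

```bash
python3 - <<'E'
from h import *
set_gripper(0.0,12); p,s=here(); print(p,s["force"],s["width"]*88,s["finger_force"])
r=movel(t(p[0],p[1],p[2]-.009),v=.02,f_stop=15)
p,s=here(); print(r,p,s["force"],s["width"]*88)
set_gripper(0.0,38); p,s=here(); print(p,s["force"],s["width"]*88,s["finger_force"],s["time_s"])
pts=meas("m2",hi=97,zlo=-45)
E
```

```text
[ 0.01439471 -0.02364656  0.16528349] [ 0.33259668 -1.58008116  2.2220074 ] 16.723834856913392 11.831758500666432
True [ 0.01514199 -0.02543185  0.16253673] [ 0.44714867 -3.40883282  0.99773371] 16.772297597057207
[ 0.01508444 -0.02552367  0.16248211] [ 0.32418888 -6.31585177  0.01746126] 16.220551790215776 37.89412444573827 22.8
cap top z -14.0
tilt up deg 1.0 axis z at y=50 -35.5 x@70 0.3 yaw 0.0
```

```bash
python3 - <<'E'
from h import *
p,s=here(); z0=p[2]; Y=p[1]
set_gripper(0.0,10)
for i in range(4):
    r=movel(t(p[0],Y,max(p[2]-.004,z0-.0065)),v=.02,f_stop=17); p,s=here(); print(r,p,s["force"],s["width"]*88)
    if p[2]<z0-.0058: break
set_gripper(0.0,38); p,s=here(); print(p,s["force"],s["width"]*88,s["time_s"])
pts=meas("m3",hi=97,zlo=-45)
E
```

```text
False [ 0.01592081 -0.02598389  0.15974526] [ 0.37705562 -6.02149796 10.25683213] 16.586015156458753
False [ 0.01685255 -0.02606249  0.15743985] [-0.34698882 -5.74074775 10.72672014] 16.873293639238874
False [ 0.01746788 -0.02607364  0.15737504] [-1.66313121 -6.3017711  11.54769439] 16.968513403729247
False [ 0.01796818 -0.02604459  0.15729941] [-2.91313813 -5.48017646 11.12926679] 17.018824749531962
[ 0.0180672  -0.02616963  0.15728657] [-0.88074303 -5.65726029 11.14013632] 16.09180057285818 24.425
cap top z -9.7
tilt up deg 1.7 axis z at y=50 -30.2 x@70 -1.7 yaw 0.5
```

```bash
python3 - <<'E'
from h import *
# re-level flush, shank clear of the tang
p,s=here()
movel(t(.0150,p[1]-.004,.1605),v=.05)
r=movel(t(.0150,-.018,.1605),v=.03,f_stop=9); p,s=here(); print(r,p,s["force"])
meas("m4",hi=97,zlo=-45)
movel(t(.0150,-.060,.1605),v=.15); pause(.1)
pts=meas("m5",hi=97,zlo=-45); print(pts.round(1).tolist()); p,s=here(); print(p,s["force"],s["time_s"])
# hole in w4 picture
P=np.load("pics/w4.npy"); I=cv2.imread("pics/w4.png"); D=P-O; A=np.dstack([D@ex,D@ey,D[...,2]])*1000
sub=A[225:300,412:470]; ok=np.isfinite(sub).all(2)
pl=ok&(sub[...,1]>-26)&(sub[...,1]<-12); print("cheek face y",np.median(sub[pl][:,1]).round(1), "x",np.percentile(sub[pl][:,0],[1,99]).round(1),"z",np.percentile(sub[pl][:,2],[1,99]).round(1))
np.set_printoptions(linewidth=250)
g=cv2.cvtColor(I,cv2.COLOR_BGR2GRAY)
print(np.where(ok,sub[...,1],99)[16:48:2,8:40:2].round(0).astype(int)); print(g[241:273:2,420:452:2])
np.save("pics/A4.npy",A)
E
```

```text
True [ 0.01491841 -0.02506959  0.16024361] [ 0.2433737  -5.31240288  1.72414397]
cap top z -9.5
tilt up deg 0.4 axis z at y=50 -31.4 x@70 -1.5 yaw 0.1
cap top z -10.1
tilt up deg 2.9 axis z at y=50 -29.7 x@70 -1.6 yaw 0.4
[[46.0, -23.8, -2.3, 90.0], [49.0, -23.8, -1.6, 148.0], [52.0, -23.7, -2.2, 183.0], [55.0, -23.6, -1.9, 249.0], [58.0, -23.4, -1.7, 237.0], [61.0, -23.2, -1.6, 228.0], [64.0, -22.9, -1.0, 157.0], [67.0, -22.9, -1.1, 153.0], [70.0, -22.6, -1.9, 137.0], [73.0, -22.6, -1.7, 150.0], [76.0, -22.3, -2.0, 146.0], [79.0, -22.1, -1.9, 143.0], [82.0, -21.9, -1.0, 141.0], [85.0, -22.0, -1.2, 141.0], [88.0, -21.9, -1.0, 149.0], [91.0, -21.6, -1.9, 135.0], [94.0, -21.7, -2.1, 113.0]]
[ 0.01489231 -0.05916698  0.16038611] [ 0.67596569  0.03379761 -0.90886094] 25.6583
cheek face y -18.1 x [-7.  36.9] z [ 58.4 134.7]
[[-18 -18 -18 -18 -18 -18 -19 -19 -18 -18 -19 -18 -18 -18 -19 -18]
 [-18 -18 -18 -18 -18 -18 -19 -18 -18 -17 -17 -18 -18 -18 -18 -19]
 [-18 -18 -18 -18 -18 -18 -19 -19 -18 -16 -15 -14 -18 -18 -18 -18]
 [-18 -18 -18 -18 -18 -19 -19 -19 -17 -16 -15 -14 -18 -19 -18 -18]
 
[... 920 characters left out ...]
62 62 63 76 83 83 81 71 62 61 60 63]
 [63 65 65 63 63 62 62 86 89 87 88 89 63 60 62 62]
 [64 65 65 64 62 62 67 90 92 92 93 93 68 61 61 63]
 [65 65 65 63 62 63 67 93 95 94 95 94 84 61 62 62]
 [66 65 64 63 63 62 71 92 96 96 96 97 94 60 61 62]
 [66 67 64 64 62 62 67 91 95 94 93 95 94 60 63 62]
 [66 66 65 63 62 63 63 89 91 91 92 91 90 60 63 61]
 [65 67 64 63 62 62 56 85 87 88 87 87 86 60 63 63]
 [66 65 64 63 62 63 63 81 83 84 83 84 81 62 63 63]
 [65 66 64 63 62 62 62 69 80 79 79 78 66 63 61 62]
 [66 65 63 63 63 63 62 63 73 71 68 68 61 63 63 60]
 [66 66 62 63 63 63 63 63 66 65 56 58 61 63 63 61]
 [66 65 63 63 63 63 64 64 63 63 61 61 59 62 61 62]
 [66 64 62 62 63 63 64 64 63 64 63 61 60 62 63 62]]
```

```bash
python3 - <<'E'
from h import *
A=np.load("pics/A4.npy"); g=cv2.cvtColor(cv2.imread("pics/w4.png"),cv2.COLOR_BGR2GRAY)
v,u=np.mgrid[228:285,418:462]; a=A[228:285,418:462]; G=g[228:285,418:462]
m=(abs(a[...,1]+18.2)<.9)
B=lambda u,v:np.stack([np.ones_like(u),u,v,u*v,u*u,v*v],-1).astype(float)
C,_,_,_=np.linalg.lstsq(B(u[m]-440.,v[m]-255.),a[m],rcond=None)
hole=((a[...,1]>-17.2)|(G>74))&(u>429)&(u<449)&(v>238)&(v<272); hole=cv2.morphologyEx(hole.astype(np.uint8),cv2.MORPH_OPEN,np.ones((2,2)))
k,l,st,_=cv2.connectedComponentsWithStats(hole); i=1+np.argmax(st[1:,4]); vv,uu=v[l==i],u[l==i]
w=B(uu-440.,vv-255.)@C
print("hole x range",np.percentile(w[:,0],[1,99]).round(2),"z",np.percentile(w[:,2],[1,99]).round(2),"mean",w.mean(0).round(2),st[i])
pause(.3); meas("m6",hi=97,zlo=-45)
from h import here
print(here())
E
```

```text
hole x range [ 9.24 22.28] z [ 86.05 100.12] mean [ 15.81 -18.18  93.27] [ 16  16  12  24 239]
cap top z -10.1
tilt up deg 2.9 axis z at y=50 -29.6 x@70 -1.4 yaw 0.0
(array([ 0.01499359, -0.05981839,  0.16048745]), {'time_s': 26.0083, 'joint_positions': array([-0.30579424,  0.3788977 ,  1.67657086, -0.00485121,  1.08543037,
       -1.97260552]), 'qd': array([-0.00329621, -0.00101948, -0.00337306,  0.00065958,  0.00053174,
       -0.00039877]), 'tau': array([ 6.70144754e-02, -4.09633970e+01, -2.27325171e+01, -7.90820864e-03,
        8.41558026e-02,  1.55629175e-03]), 'ee_pos': array([ 0.50775929, -0.03936978,  0.16048745]), 'eef_rot': array([-4.18084915e-04, -4.91184671e-02,  9.98790594e-01, -2.13311487e-03]), 'force': array([ 0.14559153,  0.11685828, -1.15328333]), 'wrist_torque': array([-0.03467254, -0.02690167,  0.01166012]), 'finger_force': 37.69092977092896, 'width': 0.18546687094296682})
```

The hole is at x = 15.8, z = 93.1 (13 × 14 mm blob, so well resolved). The pin stays at a steady 2.9° tip-up, so I'll pitch the tool to compensate, go in front of the hole and check the line.

```bash
python3 - <<'E'
from h import *
q=qR(R.from_rotvec(-np.radians(2.9)*ex)*Rq(down(np.pi/2+YS)))
X=.0155+.0015
movel(t(X,-.125,.1605),v=.2,rot=q)
movel(t(X,-.124,.125),v=.1,f_stop=5); pause(.15)
pts=meas("m7",hi=95,zlo=-48); print(pts[:, :3].round(1).tolist())
p,s=here(); print(p,s["force"],s["width"]*88,s["time_s"])
I=cv2.imread("pics/m7.png");cv2.imwrite("pics/m7c.png",cv2.resize(I[170:350,200:560],None,fx=2,fy=2))
E
```

```text
cap top z -9.8
tilt up deg -0.1 axis z at y=50 -31.8 x@70 -1.4 yaw 0.6
[[46.0, -25.7, -1.9], [49.0, -25.9, -1.7], [52.0, -25.7, -1.7], [55.0, -26.0, -1.5], [58.0, -25.9, -0.9], [61.0, -26.1, -1.4], [64.0, -25.9, -1.5], [67.0, -25.9, -1.3], [70.0, -25.8, -1.5], [73.0, -25.6, -1.4], [76.0, -26.0, -1.1], [79.0, -25.7, -1.1], [82.0, -25.6, -1.2], [85.0, -25.7, -1.4], [88.0, -25.9, -0.6], [91.0, -26.0, -1.2], [94.0, -26.1, -1.7]]
[ 0.0172831  -0.12405163  0.12563971] [ 0.74912039  0.19023647 -0.83759107] 16.460546626142424 27.1917
```

View pics/m7c.png

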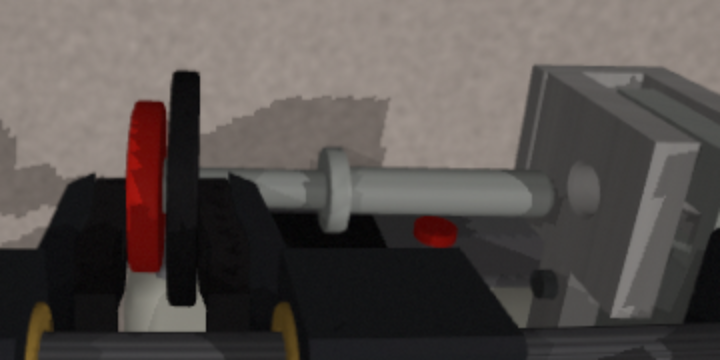

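The pin is level and in line with the hole, its tip at (548,193) before the hole at (583,188). I'll insert gently, with a small feel-search if it stops on the face.

```bash
python3 - <<'E'
from h import *
X0,Z0=.0172,.1246
offs=[(0,0),(0,.001),(0,-.001),(-.001,0),(.001,0),(-.001,.001),(-.001,-.001),(.001,.001),(.001,-.001),(0,.002),(0,-.002),(-.002,0),(.002,0)]
for dx,dz in offs:
    movel(t(X0+dx,-.1175,Z0+dz),v=.06)
    r=movel(t(X0+dx,-.100,Z0+dz),v=.025,f_stop=4); p,s=here()
    print((dx,dz),r,p.round(4),s["force"].round(1),round(s["time_s"],2))
    if p[1]>-.108: break
E
```

```text
(0, 0) False [ 0.0172 -0.1001  0.1246] [ 0.2 -0.5 -1.9] 28.3
```

```bash
python3 - <<'E'
from h import *
p,s=here(); X,Z=.0172,.1246
r=movel(t(X,-.056,Z),v=.025,f_stop=5); p,s=here()
print(r,p.round(4),s["force"].round(2),s["wrist_torque"].round(2),s["width"]*88,s["time_s"])
meas("m8",lo=20,hi=44,zlo=-48)
E
```

```text
True [ 0.0172 -0.0613  0.1244] [ 0.35 -2.43 -1.42] [-0.4  -0.09 -0.03] 16.625377117712883 29.6917
cap top z -9.6
tilt up deg -51.7 axis z at y=50 -48.3 x@70 13.9 yaw 24.2
```

The collar is seated: TCP y is -61.3 mm against an expected -60.6. Hold briefly, release the button, then tug with the front finger only.

```bash
python3 - <<'E'
from h import *
pause(.25); p,s=here(); print(p.round(4),s["force"].round(2))
set_gripper(36/88); pause(.3); p,s=here(); print("open",p.round(4),s["force"].round(2),s["width"]*88)
r=movel(t(p[0],p[1]-.022,p[2]),v=.02,f_stop=6); p,s=here(); print("tug",r,p.round(4),s["force"].round(2),s["time_s"])
pause(.15); p,s=here(); print("hold",p.round(4),s["force"].round(2))
c,P=snap("wrist","m9"); I=cv2.imread("pics/m9.png");cv2.imwrite("pics/m9c.png",cv2.resize(I[170:350,200:560],None,fx=2,fy=2))
E
```

```text
[ 0.017  -0.0613  0.124 ] [ 1.34 -3.41 -1.32]
open [ 0.0169 -0.061   0.124 ] [ 0.66 -1.16 -0.24] 36.23996708204748
tug True [ 0.0165 -0.0738  0.1236] [0.24 2.49 2.68] 31.475
hold [ 0.0165 -0.0737  0.1235] [0.85 1.89 1.53]
```

View pics/m9c.png

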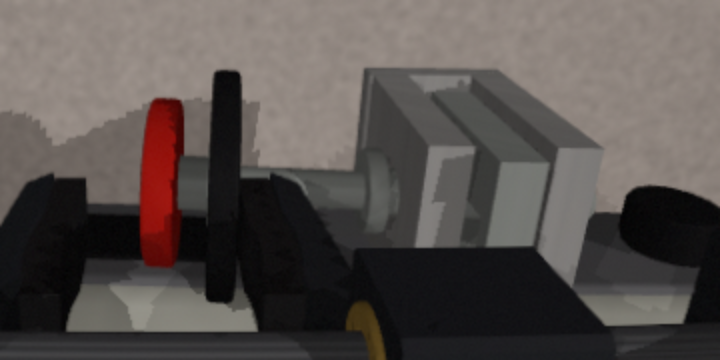

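The button is out: there is a wide gap between the cap at (160,182) and the disc at (225,185). The collar is by the cheek and the balls hold. The held force is only about 2 N, so I'll firm the tug up to about 6 N, then push back gently, release and retreat.

```bash
python3 - <<'E'
from h import *
p,s=here(); y=p[1]; X,Z=p[0],p[2]+.0006
for i in range(10):
    y-=.0005; movel(t(X,y,Z),v=.02); p,s=here(); print(p.round(4),s["force"].round(2))
    if s["force"]@ey>6: break
pause(.25); p,s=here(); print("held",p.round(4),s["force"].round(2))
# release: rear finger pushes nothing; centre fingers and leave
movel(t(.0172,-.0665,p[2]),v=.05); p,s=here(); print(p.round(4),s["force"].round(2))
movel(t(.0172,-.0665,.20),v=.12,f_stop=6)
movel(t(-.03,-.075,.24),v=.2); pause(.3)
p,s=here(); print(p.round(4),s["force"].round(2),s["time_s"])
c,P=snap("wrist","m10"); I=cv2.imread("pics/m10.png")
D=P-O; A=np.dstack([D@ex,D@ey,D[...,2]])*1000; hsv=cv2.cvtColor(I,cv2.COLOR_BGR2HSV)
n=(abs(A[...,0]-15)<35)&(A[...,1]>-100)&(A[...,1]<-40)&(A[...,2]>60)&(A[...,2]<130)
red=((hsv[...,0]<8)|(hsv[...,0]>172))&(hsv[...,1]>140)&n; blk=(hsv[...,2]<50)&n&~red
for m in(red,blk):
    print(m.sum(),np.percentile(A[m],[2,50,98],axis=0).T.round(1).tolist())
g=(abs(A[...,0]-15)<12)&(A[...,1]>-28)&(A[...,1]<-17)&(A[...,2]>92)&(A[...,2]<110); print("collar",np.percentile(A[g][:,1],[2,50,98]).round(1))
b=(hsv[...,0]>105)&(hsv[...,0]<130)&(hsv[...,1]>150)&(A[...,2]>140)&(A[...,2]<158); print("bar x",np.percentile(A[b][:,0],[2,50,98]).round(1) if b.any() else None)
E
```

```text
[ 0.0164 -0.0738  0.1239] [-0.13  4.88 -0.67]
[ 0.0163 -0.074   0.1238] [ 0.09  7.03 -0.07]
held [ 0.0163 -0.074   0.1238] [-0.79  8.33 -0.5 ]
[ 0.0173 -0.0665  0.1239] [-0.53 -0.14  0.46]
[-0.0298 -0.0748  0.2393] [-0.75 -0.09  0.16] 34.2833
511 [[-5.2, 8.3, 32.4], [-80.7, -76.5, -72.0], [83.6, 106.9, 111.3]]
564 [[-13.1, 5.1, 36.3], [-65.0, -61.5, -57.9], [89.4, 115.4, 120.0]]
collar [-27.5 -21.6 -17.9]
bar x [53.6 54.8 57.6]
```

```bash
python3 -c "
from h import *
print(finish_job())"
```

```text
the job is handed in; nothing more can be done
None
```

The tray is pushed home and locked: the pin is in up to its collar with the button out, it held an 8 N tug, and the job was handed in at about 34 s with no verdict returned.

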